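Hook the cover onto the terminal box

ROBOT

A 6-joint arm with a two-finger parallel gripper is mounted at the origin on the work surface; the furniture and walls round the work are solid. World frame = base frame: x ahead of the robot, y to its left, z up, the work surface at z = 0. Lengths are in mm, angles in rad, forces in N, time in s.
With the tool pointing down it reaches from about 300 to 875 mm from the base axis. Payload 4.2 kg.
Tool frame: the origin (TCP) lies between the finger pads; the fingertips stand 14 mm ahead of it and the grasp point (between the pads) lies 5 mm behind it; z points along the fingers, y is the line along which they close (so a half turn about z gives the same grasp; the last joint's range is limited). The gripper opens to 85 mm and grips with 20 to 120 N. Pads are 22 mm wide; open, the fingers measure 114 mm over their backs; the gripper's body (76 mm by 85 mm) begins 54 mm behind the grasp point. The pads swing forward as they close: fully open they stand 13 mm farther back than shut.
Start: joints at [1.227, 0.32, 1.565, -0, 1.257, -0.02], TCP at [182.95, 545.132, 245.338] pointing down, gripper open.
Joint ranges: [-3.11, 3.11], [-0.84, 2.01], [0.21, 2.61], [-1.34, 4.49], [0.05, 2.63], [-2.56, 2.56]. Speed limits (rad/s): [2.57, 2.57, 3.14, 3.14, 3.14, 3.14].

INTERFACE

Orientations are given as [roll, pitch, yaw] about the fixed x, y, z axes, in that order (R = Rz(yaw) Ry(pitch) Rx(roll)).
In Python, from cell import robot, optics, recognise, mark_of gives the robot as it stands.
- The arm moves only by the tool step_arm, never from a script. Its argument "rows" is a list of rows, each an object with "delta_pos": the shift along the tool's x, y, z in cm, a list of three; "dr": the turn, a rotation vector about the tool's x, y, z in degrees, a list of three; "gripper": the finger opening in cm, from 0 to 8.54. In form: [{"delta_pos": [dx, dy, dz], "dr": [wx, wy, wz], "gripper": gripper}, ...]. A call has 1 to 5 rows; each row is the pose to reach, as a shift and turn from the pose commanded when the call began, along the tool's axes at that moment; what a row does not reach only later rows make up. A row lasts 1/10 s, in which the tool goes at most 50 mm and 8.59 degrees, less where a joint would pass 70% of its speed; a pose out of reach is approached as far as the arm can. A call with a gripper value outside its range is refused whole. The fingers move at their own pace and stop on an object; "squeeze" is the grip in N (left out, the last holds). Time passes only in rows, so rows that repeat a pose let the fingers close. It gives the time, the measured TCP pose, the force, the opening and the grip force at its end, in the units of the state.
- robot.get_state(): the state, without advancing time (a new reading comes with each control period).
- optics.get_image(name): name is "side" or "top"; returns a dict with "image" (480x640x3 uint8, red, green, blue), "K" (3x3 intrinsics, pixels), "xyz" and "orientation" of the camera in the world. Camera axes: x right, y up, looking along -z (the intrinsics and any distortion apply to the point x, -y, -z); pixel columns grow to the right and rows downward; lengths in mm; the calibration is good to about 2 mm. A picture is of the moment at which its call begins. There is no depth.
- robot.finish_job(): hands the job in; it is judged then, once.
Trained networks look in a picture, given as the dict that the camera call returned (one of the last four; its "shot" number tells which), for a name from the list of things; names that differ only in an ending like _2 or _b are one class to them, and where a whole thing is asked for, a point or a joint stands for the part that bears it (a point fixed in the world has none). Each returns a list of dicts, best first, with "confidence" (0 to 1); they miss things now and then, are a little off and sometimes report something else, mostly with a low value. They report only what shows in the picture. A call takes as long as a camera call.
- recognise(picture, query): "at" ([x, y, z] in mm, in world coordinates, good to about 4 mm: the middle of the surface that is visible of it).
- mark_of(picture, query): "at" ([x, y, z] in mm, in world coordinates, good to about 4 mm: a listed point, or the origin of a listed thing).
The state is a dict: "clock": time; "qpos": joint angles; "joint_velocities": joint speeds; "tau": joint torques, N m; "tool_pos": TCP position; "eef_rot": TCP orientation; "force": force on the tool from outside, world axes, zero at the start; "moment": the same for the moment, N m; "width": finger opening in mm; "grip_force": force on a finger pad.
Only numpy, scipy, OpenCV 4.12 (cv2) and the standard library are available. Lean on these libraries where they do the work, as an engineer would, in place of code of your own. Each camera call takes 0.05 s, during which the arm holds its last target. There are 200 camera calls.

TASK

Close the open terminal box with the cover that has the tongue: tilt the cover about twenty degrees with its tongue low and its far end raised, hook the tongue under the lip at the end of the box nearest the robot, then swing the far end down until the cover lies flat on the box, inside the far stop, centred and square with it. Leave the plain cover without a tongue where it lies, and let go of the cover once it is seated.

Things in the scene. Friction and masses are not known exactly. Their poses are not given: they have to be found in the camera images.
- tongue_cover_grip (a point): Loose bare-aluminium cover to fit, 0.2 kg, flat on the bench left or right of the box. Plate 120 (x) x 100 (y) x 4 mm; a flat tongue sticks out of its -x edge. On the plate's middle stands a solid pull to grip, 14 (x) x 50 (y) mm, 30 mm high above the plate. Point: middle of the pull, 19 mm above the plate's underside, over the plate's centre. x runs from tongue to far edge, z up.
- tongue_tip (a point): Middle of the tongue's end edge, on the cover's underside: 84 mm to -x and 19 mm below tongue_cover_grip; same axes. The tongue is 60 mm wide (y), 4 mm thick, level with the plate and 24 mm long. Tongue tip to the cover's far edge: 144 mm. Seated in the middle of its play (8 mm either way), this point lies 72 mm to -x of box_seat, at its height.
- box_seat (a point): Open aluminium terminal box fixed to the bench, 168 (x) x 90 (y) mm, grey terminal strip inside. Point: over the box's centre, 40 mm above the bench, the level of the side walls' and end ledges' tops on which the cover rests. x runs from the lip end (near the robot) to the far end, where a stop wall, inner face at x = 80 mm, stands 12 mm above this level. Nothing stands up at the sides.
- box_lip (a point): Middle of the lip's free lower edge, 56 mm to -x and 20 mm above box_seat; same axes. The lip is 4 mm thick, 90 mm wide and reaches 24 mm from the box's end wall (inner face at x = -80 mm from box_seat). The slot below is 20 mm high over a flat ledge at seat level, open at both sides. From lip to far stop is 136 mm, so the 144 mm cover goes in only tilted.
- plain_cover_grip (a point): Loose bystander: a cover of the same material with the same pull (14 x 50 x 30 mm), but its plate is 100 x 100 x 4 mm and has no tongue. Swaps places at random with the tongue cover. Point: middle of its pull, 19 mm above its underside. Not to be disturbed.

How it is judged (in metres and radians):
On the way:
1. the tongue is under the lip by at least 4 mm while the cover is tilted by at least 6 degrees, far end up (x of tongue_tip in the frame of box_seat between -0.084 and -0.06 m and y of tongue_tip in the frame of box_seat between -0.03 and 0.03 m and z of tongue_tip in the frame of box_seat between -0.004 and 0.018 m and z of tongue_cover_grip in the frame of box_seat above 0.022 m and angle between tongue_cover_grip's own z axis and vertical between 0.105 and 1 rad), for 0.1 s.
At the end, for the whole second after the job is handed in: The tongue cover lies flat on the box (within 3 degrees, tongue within 6 mm of the seat's height) with its tongue at least 4 mm under the lip, its far edge inside the stop, centred sideways within 15 mm and square with the box within 10 degrees; the plain cover is within 30 mm of where it lay (x of tongue_tip in the frame of box_seat between -0.084 and -0.06 m and z of tongue_tip in the frame of box_seat between -0.004 and 0.006 m and y of tongue_cover_grip in the frame of box_seat between -0.015 and 0.015 m and angle between tongue_cover_grip's own z axis and vertical below 0.05 rad and angle between the x axis of tongue_cover_grip and the x axis of box_seat, either way round below 0.175 rad and distance of plain_cover_grip from where it was at the start of the episode below 0.03 m); the robot touches nothing.
It fails at once if the plain cover is moved by more than 30 mm (distance of plain_cover_grip from where it was at the start of the episode above 0.03 m).
It also fails if it takes over 45 s, if anything falls off the work surface, if the arm or the gripper's body presses on something with over 40 N, if the wrist force passes 120 N, or if a joint passes its speed limit or range.

## Working session

There is one attempt and no reset: what is moved stays moved. The work goes in short steps, Python scripts to look and compute and a tool call to move; the robot and the scene stay as the last step left them, time stands still between calls to the robot, and variables do not carry over. Pictures are saved under pics/ and viewed, at most 10 in all, crops included, and the job is handed in when it is done.

Besides the shell and the picture viewer there is one more tool, called after ">>>" as a command line: name --argument value ..., lists and objects as JSON in quotes. step_arm: Moves the arm, as the interface text tells. Its arguments: {"type":"object","properties":{"rows":{"type":"array"},"squeeze":{"type":"number"}},"required":["rows"]}

```bash
mkdir -p pics; cat > h.py <<'E'
import numpy as np, cv2
from scipy.spatial.transform import Rotation as R
from cell import robot, optics, recognise, mark_of
def proj(p,P):
    M=R.from_euler('xyz',p["orientation"]).as_matrix() if np.size(p["orientation"])==3 else np.array(p["orientation"])
    c=M.T@(np.array(P)-p["xyz"]); u=np.array(p["K"])@np.array([c[0],-c[1],-c[2]]); return u[:2]/u[2]
E
python3 - <<'E'
from h import *
s=robot.get_state();print(s["tool_pos"],s["eef_rot"],s["clock"])
for n in("top","side"):
    p=optics.get_image(n);cv2.imwrite(f"pics/{n}0.png",p["image"][:,:,::-1]);print(n,p["xyz"],p["orientation"],np.array(p["K"]).tolist(),[k for k in p])
    for q in("tongue_cover_grip","tongue_tip","box_seat","box_lip","plain_cover_grip"):
        print(q,[(np.round(d["at"],1).tolist(),round(d["confidence"],2),proj(p,d["at"]).round().tolist()) for d in mark_of(p,q)])
E
```

```text
[182.76511183 544.68823051 244.46808453] [-3.13977445e+00 -5.07532086e-05  2.81780138e+00] 0.0
top [309.09394457  71.39504701 908.48027361] [ 0.17246934  0.01182436 -1.58813705] [[459.4226734572802, 0.0, 318.1594465811521], [0.0, 459.4226734572802, 244.72122071909484], [0.0, 0.0, 1.0]] ['image', 'K', 'xyz', 'orientation', 'shot']
tongue_cover_grip [([457.1, 303.2, 16.5], 0.93, [205.0, 251.0])]
tongue_tip [([371.1, 290.5, 0.9], 0.79, [212.0, 295.0])]
box_seat [([491.9, 15.8, 35.2], 0.81, [351.0, 229.0])]
box_lip [([432.8, 19.6, 63.3], 0.81, [350.0, 257.0])]
plain_cover_grip [([425.0, -205.6, 14.4], 0.59, [464.0, 262.0])]
side [402.09529315 852.71869893 370.4976771 ] [ 1.19517700e+00 -2.98581637e-04 -3.11283142e+00] [[519.1812528104782, 0.0, 320.6324566784656], [0.0, 519.1812528104782, 236.13489740484715], [0.0, 0.0, 1.0]] ['image', 'K', 'xyz', 'orientation', 'shot']
tongue_cover_grip [([459.4, 299.3, 19.4], 0.78, [287.0, 335.0])]
tongue_tip [([368.1, 292.4, -0.4], 0.7, [360.0, 347.0])]
box_seat [([487.5, 11.6, 37.4], 0.63, [286.0, 236.0])]
box_lip []
plain_cover_grip [([425.7, -202.9, 17.7], 0.61, [324.0, 209.0]), ([488.2, 14.3, 38.6], 0.44, [285.0, 236.0])]
```

View pics/top0.png

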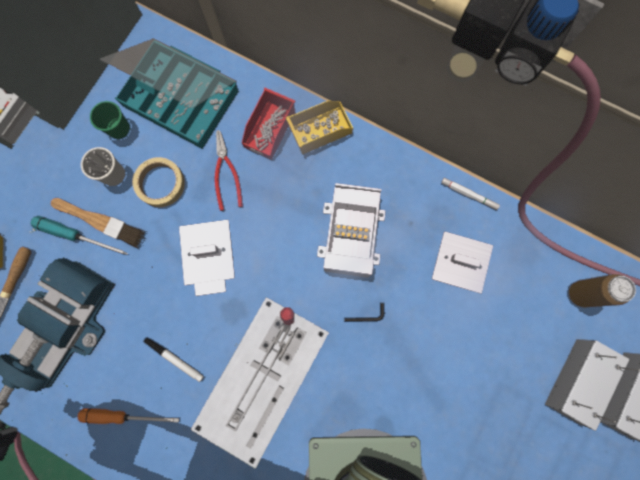

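View pics/side0.png

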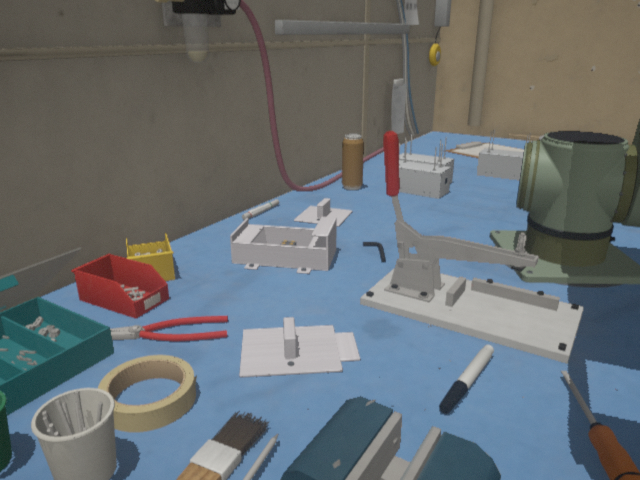

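The top picture shows the tongue cover at (205,251) with its tongue pointing down toward the robot, the box at (351,229) with the lip at the bottom, and the plain cover at (464,262). The side view agrees. The networks match both pictures. Next I'll get the yaw angles from an enlarged crop.

```bash
python3 - <<'E'
from h import *
im=cv2.imread("pics/top0.png")
a=cv2.resize(im[210:310,165:245],None,fx=5,fy=5,interpolation=cv2.INTER_CUBIC)
b=cv2.resize(im[180:280,315:390],None,fx=5,fy=5,interpolation=cv2.INTER_CUBIC)
cv2.imwrite("pics/crop.png",np.hstack([a,b]))
g=cv2.inRange(cv2.cvtColor(im,cv2.COLOR_BGR2HSV),(0,0,150),(180,60,255))
for (x0,x1,y0,y1) in((165,245,210,310),(315,390,180,280)):
    m=np.zeros_like(g);m[y0:y1,x0:x1]=g[y0:y1,x0:x1]
    c=max(cv2.findContours(m,0,1)[0],key=cv2.contourArea)
    print(cv2.minAreaRect(c),cv2.approxPolyDP(c,2.5,True)[:,0].tolist())
E
```

```text
((206.78713989257812, 257.87127685546875), (72.93622589111328, 51.54292678833008), 84.2894058227539) [[228, 220], [179, 226], [184, 284], [193, 284], [196, 295], [223, 292], [224, 281], [234, 277]]
((351.8736267089844, 228.1356658935547), (63.50553894042969, 86.6141357421875), 7.431407928466797) [[335, 183], [380, 191], [334, 187], [332, 202], [325, 202], [323, 213], [330, 215], [325, 246], [318, 246], [317, 256], [324, 258], [324, 268], [370, 274], [380, 258], [380, 254], [374, 251], [376, 221], [378, 218], [384, 220], [385, 214], [384, 210], [378, 209], [381, 189]]
```

View pics/crop.png

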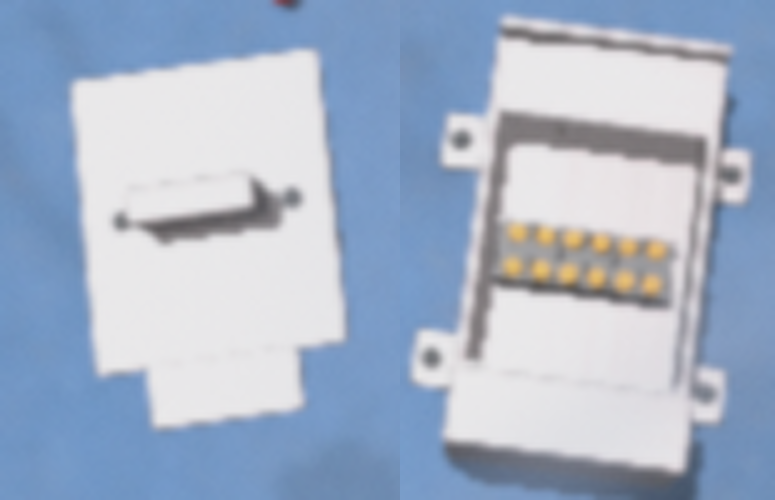

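Left crop: cover plate corners at crop (72,83), (317,50), (345,340), (98,375), and tongue end at (153,428)–(302,408). Right crop: box with four foot holes, lip at the bottom with its outer edge from (447,438) to (685,470), and far stop at (503,18)–(732,48). I'll back-project these.

```bash
cat >> h.py <<'E'
def back(p,u,z):
    M=R.from_euler('xyz',p["orientation"]).as_matrix(); d=np.linalg.inv(p["K"])@[u[0],u[1],1]; d=M@(d*[1,-1,-1]); o=np.array(p["xyz"]); return o+d*(z-o[2])/d[2]
E
python3 - <<'E'
from h import *
p=optics.get_image("top")
A=lambda x,y,z:back(p,(165+(x-2)/5,210+(y-2)/5),z)[:2]
B=lambda x,y,z:back(p,(315+(x-402)/5,180+(y-2)/5),z)[:2]
ang=lambda v:round(np.degrees(np.arctan2(v[1],v[0])),2)
fl,fr,nr,nl=[A(*c,4) for c in((72,83),(317,50),(345,340),(98,375))]
tl,tr=A(153,428,4),A(302,408,4)
print("cover c",(fl+fr+nl+nr)/4,"tip",(tl+tr)/2,"len",np.linalg.norm(fl-nl),np.linalg.norm(fl-fr),"yaw",ang(fl-nl),ang(fr-nr),ang(fl-fr)-90,ang(nl-nr)-90)
h=[B(*c,3) for c in((460,139),(733,174),(431,357),(706,394))]
print("box holes c",sum(h)/4,"yaw",ang(h[0]-h[2]),ang(h[1]-h[3]),ang(h[0]-h[1])-90,ang(h[2]-h[3])-90)
l=[B(447,438,64),B(685,470,64)];f=[B(503,18,52),B(732,48,52)];e=[B(463,360,64),B(690,390,64)]
print("lip out mid",sum(l)/2,"far mid",sum(f)/2,"free",sum(e)/2,"yaw",ang(l[0]-l[1])-90,ang(f[0]-f[1])-90,ang(sum(f)-sum(l)), np.linalg.norm(l[0]-l[1]),np.linalg.norm(f[0]-f[1]))
E
```

```text
cover c [457.06224039 303.42127222] tip [374.13035589 293.65080994] len 119.12394767360449 99.66808824737562 yaw 6.95 6.31 6.730000000000004 7.040000000000006
box holes c [490.40093285  12.86145334] yaw -8.53 -9.13 -8.689999999999998 -8.86
lip out mid [407.19053622  25.01645431] far mid [ 5.71798817e+02 -1.89084445e-01] free [436.60819023  20.27412357] yaw -8.790000000000006 -8.969999999999999 -8.71 88.52012648124068 89.14129421359378
```

```bash
cat >> h.py <<'E'
CY,BY=np.radians(6.75),np.radians(-8.8); BOX=np.array([490,12.7,40.])
def Rcov(yaw,tilt): return R.from_euler('z',yaw)*R.from_rotvec([0,-np.radians(tilt),0])
R0=R.from_euler('z',90,degrees=True)*R.from_euler('x',180,degrees=True)
def go(P,yaw,tilt=0):
    s=robot.get_state(); Rt=R.from_euler('xyz',s["eef_rot"]); Rg=Rcov(yaw,tilt)*R0
    print("t",round(s["clock"],2),"pos",np.round(s["tool_pos"],1),"-> dpos cm",np.round(Rt.inv().apply(np.array(P)-s["tool_pos"])/10,2),"dr",np.round((Rt.inv()*Rg).as_rotvec(degrees=True),2),"w",s["width"],"gf",s["grip_force"],"F",np.round(s["force"],1))
E
python3 - <<'E'
from h import *
go([457.3,302.9,150],CY)
p=optics.get_image("top"); print(back(p,(287,315),240))
E
```

```text
t 0.65 pos [183.  545.1 245.3] -> dpos cm [-33.72 -14.24   9.53] dr [ 1.00e-02 -0.00e+00  6.47e+01] w 85.13598075724991 gf 0.0 F [0.  0.5 0.3]
[323.84109144 123.92041338 240.        ]
```

>>> step_arm --rows '[{"delta_pos": [-33.7,-14.2,9.5],"dr": [0,0,64.7],"gripper": 5},{"delta_pos": [-33.7,-14.2,9.5],"dr": [0,0,64.7],"gripper": 5},{"delta_pos": [-33.7,-14.2,9.5],"dr": [0,0,64.7],"gripper": 5},{"delta_pos": [-33.7,-14.2,9.5],"dr": [0,0,64.7],"gripper": 5},{"delta_pos": [-33.7,-14.2,9.5],"dr": [0,0,64.7],"gripper": 5}]'

```text
clock: 1.2
tool_pos: [365.7, 383.8, 182.3]
eef_rot: [3.141, -0.0, 2.062]
force: [0.6, 0.1, -0.0]
width: 49.6
grip_force: 0.0
```

```bash
python3 -c "
from h import *
go([457.3,302.9,150],CY)"
```

```text
t 1.2 pos [365.7 383.8 182.3] -> dpos cm [-11.46   4.26   3.23] dr [ 0.05 -0.03 21.39] w 49.57710370499488 gf 0.0 F [ 0.6  0.1 -0. ]
```

>>> step_arm --rows '[{"delta_pos": [-11.4,4.2,3.2],"dr": [0,0,21.4],"gripper": 5},{"delta_pos": [-11.4,4.2,3.2],"dr": [0,0,21.4],"gripper": 5},{"delta_pos": [-11.4,4.2,3.2],"dr": [0,0,21.4],"gripper": 5},{"delta_pos": [-11.4,4.2,3.2],"dr": [0,0,21.4],"gripper": 5},{"delta_pos": [-11.4,4.2,3.2],"dr": [0,0,21.4],"gripper": 5}]'

```text
clock: 1.7
tool_pos: [455.8, 304.8, 150.4]
eef_rot: [-3.141, -0.0, 1.694]
force: [-0.5, 0.4, 0.0]
width: 50.2
grip_force: 0.0
```

```bash
python3 -c "
from h import *
go([457.3,302.9,60],CY)"
```

```text
t 1.7 pos [455.8 304.8 150.4] -> dpos cm [-0.21  0.13  9.04] dr [-0.03 -0.02  0.29] w 50.199125901585674 gf 0.0 F [-0.5  0.4  0. ]
```

>>> step_arm --rows '[{"delta_pos": [-0.2,0.1,9],"dr": [0,0,0.3],"gripper": 5},{"delta_pos": [-0.2,0.1,9],"dr": [0,0,0.3],"gripper": 5},{"delta_pos": [-0.2,0.1,9],"dr": [0,0,0.3],"gripper": 5},{"delta_pos": [-0.2,0.1,9],"dr": [0,0,0.3],"gripper": 5}]'

```text
clock: 2.1
tool_pos: [456.6, 304.2, 61.2]
eef_rot: [3.142, -0.0, 1.691]
force: [1.0, 0.2, 0.5]
width: 50.1
grip_force: 0.0
```

```bash
python3 -c "
from h import *
go([457.3,302.9,23],CY)
p=optics.get_image('side');cv2.imwrite('pics/s1.png',cv2.resize(p['image'][200:420,180:440,::-1],None,fx=2.5,fy=2.5))
for q in ('tongue_cover_grip',):print([(d['at'],d['confidence']) for d in mark_of(p,q)])"
```

```text
t 2.1 pos [456.6 304.2  61.2] -> dpos cm [-0.14  0.05  3.82] dr [ 0.   -0.02  0.13] w 50.13467406160662 gf 0.0 F [1.  0.2 0.5]
[([459.2, 301.7, 21.5], 0.82)]
```

View pics/s1.png

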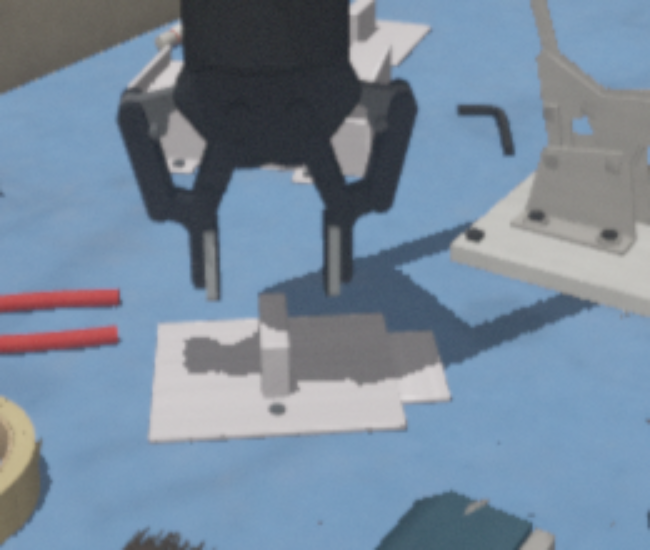

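The fingers, at crop (205,270) and (340,270), straddle the pull at (272,340). I'll descend and close.

>>> step_arm --rows '[{"delta_pos": [-0.1,0.1,3.8],"dr": [0,0,0],"gripper": 5},{"delta_pos": [-0.1,0.1,3.8],"dr": [0,0,0],"gripper": 5},{"delta_pos": [-0.1,0.1,3.8],"dr": [0,0,0],"gripper": 5},{"delta_pos": [-0.1,0.1,3.8],"dr": [0,0,0],"gripper": 1},{"delta_pos": [-0.1,0.1,3.8],"dr": [0,0,0],"gripper": 1}]' --squeeze 70

```text
clock: 2.7
tool_pos: [459.0, 302.8, 24.2]
eef_rot: [3.139, -0.001, 1.689]
force: [0.7, 0.6, 0.6]
width: 21.8
grip_force: 0.0
```

>>> step_arm --rows '[{"delta_pos": [0,0,0],"dr": [0,0,0],"gripper": 0.8},{"delta_pos": [0,0,0],"dr": [0,0,0],"gripper": 0.8},{"delta_pos": [0,0,0],"dr": [0,0,0],"gripper": 0.8}]'

```text
clock: 3.0
tool_pos: [458.5, 302.6, 24.1]
eef_rot: [3.14, -0.001, 1.689]
force: [-2.3, -0.1, 6.4]
width: 12.5
grip_force: 71.3
```

```bash
cat >> h.py <<'E'
GX,GZ=84,24
def tip(b,tilt):
    P=BOX+R.from_euler('z',BY).apply(b)+Rcov(BY,tilt).apply([GX,0,GZ]); go(P,BY,tilt)
def where():
    s=robot.get_state(); C=R.from_euler('xyz',s["eef_rot"])*R0.inv()
    b=R.from_euler('z',BY).inv().apply(np.array(s["tool_pos"])+C.apply([-GX,0,-GZ])-BOX)
    print("tip in box",np.round(b,1),"cover rpy rel",np.round((R.from_euler('z',BY).inv()*C).as_euler('xyz',degrees=True),2),"F",np.round(s["force"],1),"w",round(s["width"],1),"gf",round(s["grip_force"],1),"t",round(s["clock"],2))
E
```

>>> step_arm --rows '[{"delta_pos": [0,0,-3],"dr": [0,0,0],"gripper": 0.8},{"delta_pos": [0,0,-7],"dr": [0,0,0],"gripper": 0.8},{"delta_pos": [0,0,-11],"dr": [0,0,0],"gripper": 0.8},{"delta_pos": [0,0,-14],"dr": [0,0,0],"gripper": 0.8},{"delta_pos": [0,0,-15],"dr": [0,0,0],"gripper": 0.8}]'

```text
clock: 3.5
tool_pos: [459.4, 303.0, 176.2]
eef_rot: [3.135, -0.003, 1.689]
force: [0.2, 0.8, -3.5]
width: 12.5
grip_force: 70.1
```

```bash
python3 -c "
from h import *
where();tip([-40,0,80],20)"
```

```text
tip in box [-155.4  259.8  111.7] cover rpy rel [ 0.17 -0.36 15.57] F [ 0.2  0.8 -3.5] w 12.5 gf 70.1 t 3.5
t 3.5 pos [459.4 303.  176.2] -> dpos cm [-30.02   2.57   0.41] dr [-19.54  -2.94  15.37] w 12.529656422164328 gf 70.08705139160156 F [ 0.2  0.8 -3.5]
```

Lifted cleanly. Carrying it over to the box with gentler rows.

>>> step_arm --rows '[{"delta_pos": [-3,0.3,0],"dr": [-2,-0.3,1.5],"gripper": 0.8},{"delta_pos": [-7,0.6,0.1],"dr": [-5,-0.7,3.8],"gripper": 0.8},{"delta_pos": [-11,1,0.2],"dr": [-8,-1.2,6.2],"gripper": 0.8},{"delta_pos": [-15,1.3,0.2],"dr": [-10,-1.5,7.7],"gripper": 0.8},{"delta_pos": [-18,1.6,0.2],"dr": [-12,-1.8,9.2],"gripper": 0.8}]'

```text
clock: 4.0
tool_pos: [493.8, 123.1, 169.0]
eef_rot: [2.932, 0.016, 1.525]
force: [0.3, 0.1, -2.5]
width: 12.5
grip_force: 69.9
```

```bash
python3 -c "
from h import *
where();tip([-40,0,80],20)"
```

```text
tip in box [-89.8 100.7  88.1] cover rpy rel [ -0.92 -11.98   6.35] F [ 0.3  0.1 -2.5] w 12.5 gf 69.9 t 4.0
t 4.0 pos [493.8 123.1 169. ] -> dpos cm [-11.37   3.12   0.61] dr [-7.96 -0.83  6.18] w 12.482619350659146 gf 69.92430210113525 F [ 0.3  0.1 -2.5]
```

>>> step_arm --rows '[{"delta_pos": [-4,1.1,0.2],"dr": [-3,-0.3,2.2],"gripper": 0.8},{"delta_pos": [-8,2.2,0.4],"dr": [-5.5,-0.6,4.4],"gripper": 0.8},{"delta_pos": [-10.4,2.9,0.6],"dr": [-7.5,-0.8,5.7],"gripper": 0.8},{"delta_pos": [-11.4,3.1,0.6],"dr": [-8,-0.8,6.2],"gripper": 0.8},{"delta_pos": [-11.4,3.1,0.6],"dr": [-8,-0.8,6.2],"gripper": 0.8}]'

```text
clock: 4.5
tool_pos: [520.7, 9.2, 171.7]
eef_rot: [2.793, -0.002, 1.417]
force: [0.2, 0.1, -2.6]
width: 12.8
grip_force: 69.9
```

```bash
python3 -c "
from h import *
where();tip([-42,0,25],20)
p=optics.get_image('side');cv2.imwrite('pics/s2.png',cv2.resize(p['image'][60:300,200:420,::-1],None,fx=2.5,fy=2.5))
for n in('side','top'):
  q=optics.get_image(n)
  for k in('tongue_tip','tongue_cover_grip'):
    for d in mark_of(q,k)[:1]: print(n,k,R.from_euler('z',BY).inv().apply(np.array(d['at'])-BOX).round(1),d['confidence'])
"
```

```text
tip in box [-39.9   1.4  80.4] cover rpy rel [  0.13 -19.98  -0.08] F [ 0.2  0.1 -2.6] w 12.8 gf 69.9 t 4.5
t 4.5 pos [520.7   9.2 171.7] -> dpos cm [-0.14 -2.09  5.13] dr [-0.02 -0.11 -0.08] w 12.796683460268024 gf 69.87399816513062 F [ 0.2  0.1 -2.6]
side tongue_tip [-44.3  -3.5  78.4] 0.64
side tongue_cover_grip [ 32.3   3.7 127.5] 0.65
```

View pics/s2.png

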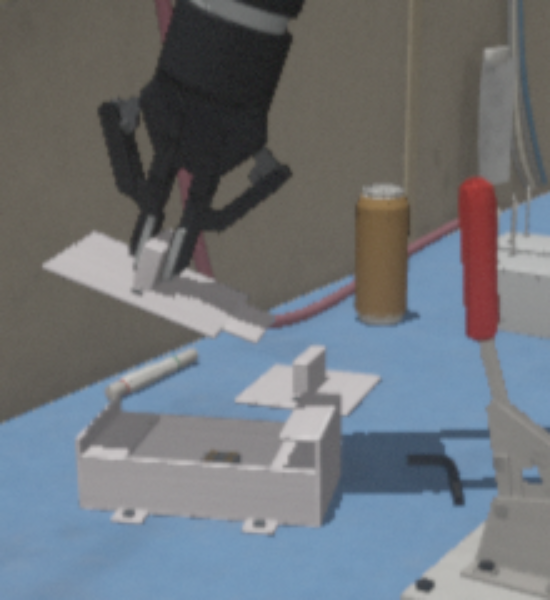

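The cover hangs tilted about 20° with the tongue low at crop (265,335), above the box and on the robot side near the lip at (310,425). Lowering it in front of the lip.

>>> step_arm --rows '[{"delta_pos": [-0.1,-0.7,1.7],"dr": [0,0,0],"gripper": 0.8},{"delta_pos": [-0.1,-1.4,3.4],"dr": [0,0,0],"gripper": 0.8},{"delta_pos": [-0.1,-2.1,5.1],"dr": [0,0,0],"gripper": 0.8},{"delta_pos": [-0.1,-2.1,5.1],"dr": [0,0,0],"gripper": 0.8}]'

```text
clock: 5.25
tool_pos: [517.4, 10.0, 115.2]
eef_rot: [2.796, -0.001, 1.42]
force: [-0.6, -1.1, -2.5]
width: 12.7
grip_force: 69.8
```

```bash
python3 -c "
from h import *
where();tip([-45,0,6],20)
p=optics.get_image('side');cv2.imwrite('pics/s3.png',cv2.resize(p['image'][150:290,210:370,::-1],None,fx=4,fy=4))
"
```

```text
tip in box [-43.4   1.4  24.1] cover rpy rel [  0.07 -19.8    0.11] F [-0.6 -1.1 -2.5] w 12.7 gf 69.8 t 5.25
t 5.25 pos [517.4  10.  115.2] -> dpos cm [-0.15 -0.78  1.62] dr [-0.2  -0.11  0.1 ] w 12.705557320893146 gf 69.75520491600037 F [-0.6 -1.1 -2.5]
```

View pics/s3.png

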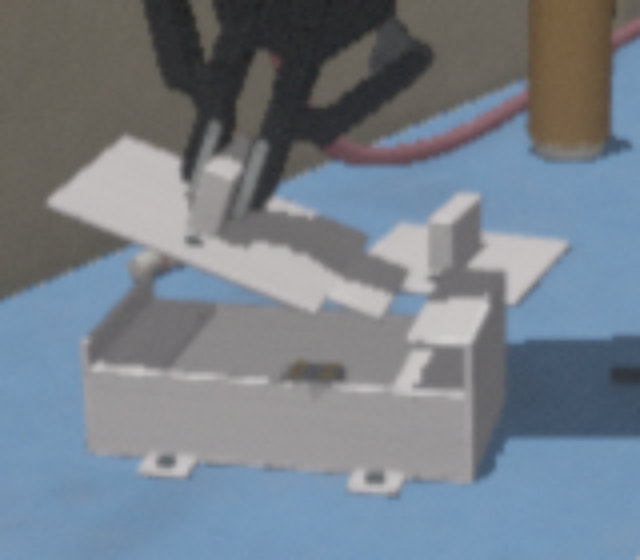

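The tongue end, crop (385,305), is just on the far side of the lip's free edge at (415,330) and a little above it. That agrees with the computed 12 mm. I'll lower it to slot height.

>>> step_arm --rows '[{"delta_pos": [-0.1,-0.3,0.7],"dr": [0,0,0],"gripper": 0.8},{"delta_pos": [-0.1,-0.7,1.4],"dr": [0,0,0],"gripper": 0.8},{"delta_pos": [-0.1,-0.7,1.6],"dr": [0,0,0],"gripper": 0.8},{"delta_pos": [-0.1,-0.7,1.6],"dr": [0,0,0],"gripper": 0.8}]'

```text
clock: 5.7
tool_pos: [518.2, 8.7, 100.0]
eef_rot: [2.79, -0.002, 1.419]
force: [0.1, 0.2, -2.6]
width: 12.6
grip_force: 69.9
```

```bash
python3 -c "
from h import *
where();tip([-72,0,4],20)"
```

```text
tip in box [-42.2   0.4   8.5] cover rpy rel [  0.14 -20.12   0.03] F [ 0.1  0.2 -2.6] w 12.6 gf 69.9 t 5.7
t 5.7 pos [518.2   8.7 100. ] -> dpos cm [-0.04 -2.95 -0.58] dr [ 0.12 -0.15  0.03] w 12.641154832277964 gf 69.93905067443848 F [ 0.1  0.2 -2.6]
```

>>> step_arm --rows '[{"delta_pos": [0,-0.8,-0.1],"dr": [0,0,0],"gripper": 0.8},{"delta_pos": [0,-1.6,-0.3],"dr": [0,0,0],"gripper": 0.8},{"delta_pos": [0,-2.4,-0.4],"dr": [0,0,0],"gripper": 0.8},{"delta_pos": [0,-2.9,-0.5],"dr": [0,0,0],"gripper": 0.8},{"delta_pos": [0,-2.9,-0.5],"dr": [0,0,0],"gripper": 0.8}]'

```text
clock: 6.2
tool_pos: [488.4, 13.3, 94.6]
eef_rot: [2.791, -0.002, 1.419]
force: [0.4, -0.7, -2.8]
width: 12.7
grip_force: 69.9
```

```bash
python3 -c "
from h import *
where();tip([-72,0,3],10);tip([-72,0,2],0)
p=optics.get_image('side');cv2.imwrite('pics/s4.png',cv2.resize(p['image'][150:290,210:370,::-1],None,fx=4,fy=4))"
```

```text
tip in box [-72.4   0.3   3.3] cover rpy rel [  0.13 -20.08   0.05] F [ 0.4 -0.7 -2.8] w 12.7 gf 69.9 t 6.2
t 6.2 pos [488.4  13.3  94.6] -> dpos cm [-0.04  0.32  1.54] dr [10.08 -0.14  0.06] w 12.666006686539381 gf 69.93966937065125 F [ 0.4 -0.7 -2.8]
t 6.2 pos [488.4  13.3  94.6] -> dpos cm [-0.04  0.3   3.16] dr [20.08 -0.14  0.08] w 12.666006686539381 gf 69.93966937065125 F [ 0.4 -0.7 -2.8]
```

View pics/s4.png

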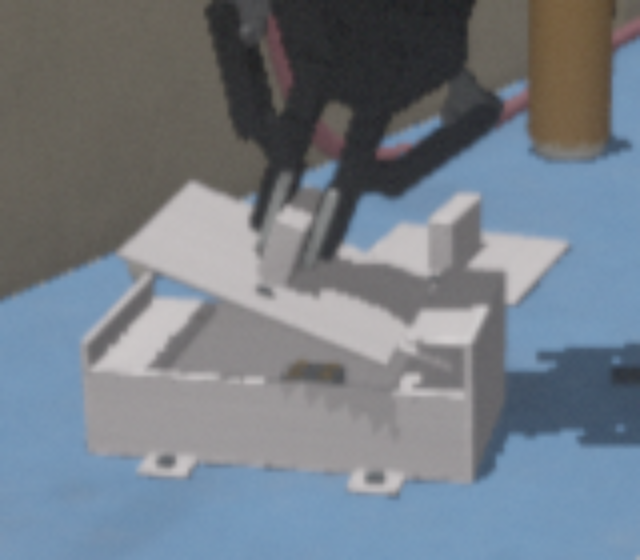

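The tongue is under the lip at crop (430,355), and the far end is raised and clear of the stop. Swinging down.

>>> step_arm --rows '[{"delta_pos": [0,0.1,0.3],"dr": [2,0,0],"gripper": 0.8},{"delta_pos": [0,0.2,0.6],"dr": [4,0,0],"gripper": 0.8},{"delta_pos": [0,0.2,0.9],"dr": [6,0,0],"gripper": 0.8},{"delta_pos": [0,0.3,1.2],"dr": [8,0,0],"gripper": 0.8},{"delta_pos": [0,0.3,1.5],"dr": [10,0,0],"gripper": 0.8}]'

```text
clock: 6.75
tool_pos: [498.5, 12.0, 82.0]
eef_rot: [2.964, -0.003, 1.419]
force: [-0.4, 0.4, -3.0]
width: 13.0
grip_force: 69.9
```

```bash
python3 -c "
from h import *
where();tip([-72,0,2],4);tip([-72,0,1.5],0)"
```

```text
tip in box [-69.9   0.6   3.6] cover rpy rel [  0.16 -10.16   0.05] F [-0.4  0.4 -3. ] w 13.0 gf 69.9 t 6.75
t 6.75 pos [498.5  12.   82. ] -> dpos cm [-0.06 -0.02  1.04] dr [ 6.16 -0.17  0.06] w 12.97093654360918 gf 69.94267702102661 F [-0.4  0.4 -3. ]
t 6.75 pos [498.5  12.   82. ] -> dpos cm [-0.06  0.05  1.69] dr [10.16 -0.16  0.07] w 12.97093654360918 gf 69.94267702102661 F [-0.4  0.4 -3. ]
```

>>> step_arm --rows '[{"delta_pos": [0,0,0.3],"dr": [2,0,0],"gripper": 0.8},{"delta_pos": [0,0,0.7],"dr": [4,0,0],"gripper": 0.8},{"delta_pos": [0,0,1.0],"dr": [6,0,0],"gripper": 0.8},{"delta_pos": [-0.1,0,1.4],"dr": [8,0,0],"gripper": 0.8},{"delta_pos": [-0.1,0,1.7],"dr": [10,0,0],"gripper": 0.8}]'

```text
clock: 7.25
tool_pos: [501.3, 10.4, 65.0]
eef_rot: [3.139, -0.003, 1.419]
force: [-0.0, 0.8, -2.3]
width: 12.4
grip_force: 69.9
```

```bash
python3 -c "
from h import *
where();tip([-72,0,0],0)"
```

```text
tip in box [-72.4  -0.6   0.8] cover rpy rel [ 0.15 -0.16  0.08] F [-0.   0.8 -2.3] w 12.4 gf 69.9 t 7.25
t 7.25 pos [501.3  10.4  65. ] -> dpos cm [0.05 0.05 0.1 ] dr [ 0.16 -0.15  0.08] w 12.40606183381076 gf 69.87401247024536 F [-0.   0.8 -2.3]
```

Nearly down, with no contact force yet. Pressing a hair lower until it touches.

>>> step_arm --rows '[{"delta_pos": [0,0,0.1],"dr": [0,0,0],"gripper": 0.8},{"delta_pos": [0,0,0.1],"dr": [0,0,0],"gripper": 0.8},{"delta_pos": [0,0,0.1],"dr": [0,0,0],"gripper": 0.8}]'

```text
clock: 7.55
tool_pos: [500.2, 10.6, 64.2]
eef_rot: [3.138, -0.002, 1.419]
force: [-0.6, 0.5, -2.2]
width: 12.6
grip_force: 70.0
```

```bash
python3 -c "
from h import *
where()"
```

```text
tip in box [-73.5  -0.6  -0. ] cover rpy rel [ 0.14 -0.18  0.09] F [-0.6  0.5 -2.2] w 12.6 gf 70.0 t 7.55
```

>>> step_arm --rows '[{"delta_pos": [0,0,0.1],"dr": [0,0,0],"gripper": 0.8},{"delta_pos": [0,0,0.1],"dr": [0,0,0],"gripper": 0.8},{"delta_pos": [0,0,0.1],"dr": [0,0,0],"gripper": 0.8}]'

```text
clock: 7.85
tool_pos: [500.2, 10.6, 64.1]
eef_rot: [3.138, -0.002, 1.419]
force: [-1.0, -0.2, 5.7]
width: 12.7
grip_force: 71.0
```

Contact: the force rose to +6 N. Releasing and retreating.

>>> step_arm --rows '[{"delta_pos": [0,0,-0.05],"dr": [0,0,0],"gripper": 4},{"delta_pos": [0,0,-0.05],"dr": [0,0,0],"gripper": 4},{"delta_pos": [0,0,-0.05],"dr": [0,0,0],"gripper": 4},{"delta_pos": [0,0,-0.05],"dr": [0,0,0],"gripper": 4},{"delta_pos": [0,0,-2],"dr": [0,0,0],"gripper": 4}]'

```text
clock: 8.35
tool_pos: [498.4, 10.5, 81.3]
eef_rot: [-3.138, -0.002, 1.419]
force: [-0.2, -0.1, 0.1]
width: 39.8
grip_force: 0.0
```

>>> step_arm --rows '[{"delta_pos": [0,0,-5],"dr": [0,0,0],"gripper": 4},{"delta_pos": [0,0,-9],"dr": [0,0,0],"gripper": 4},{"delta_pos": [0,0,-12],"dr": [0,0,0],"gripper": 4},{"delta_pos": [0,0,-12],"dr": [0,0,0],"gripper": 4},{"delta_pos": [0,0,-12],"dr": [0,0,0],"gripper": 4}]'

```text
clock: 8.85
tool_pos: [499.9, 10.3, 203.3]
eef_rot: [3.138, -0.003, 1.419]
force: [-0.2, -0.4, -0.3]
width: 40.1
grip_force: 0.0
```

```bash
python3 -c "
from h import *
p=optics.get_image('side');q=optics.get_image('top')
cv2.imwrite('pics/s5.png',np.hstack([cv2.resize(x['image'][a:a+140,b:b+100,::-1],None,fx=4,fy=4) for x,a,b in((p,150,250),(q,170,300))]))
for x in(p,q):
  for k in('tongue_tip','tongue_cover_grip'):
    for d in mark_of(x,k)[:1]: print(k,R.from_euler('z',BY).inv().apply(np.array(d['at'])-BOX).round(1),d['confidence'])
  print([(d['at'],d['confidence']) for d in mark_of(x,'plain_cover_grip')[:1]])
print(robot.get_state()['tool_pos'],robot.get_state()['force'])"
```

```text
tongue_tip [-80.5  -1.5   0.6] 0.82
tongue_cover_grip [ 9.5 -0.6 21.5] 0.85
[([428.8, -206.7, 17.6], 0.94)]
[]
[499.67333212  10.30315716 202.35496524] [-0.28919157 -0.36587514 -0.30011989]
```

View pics/s5.png

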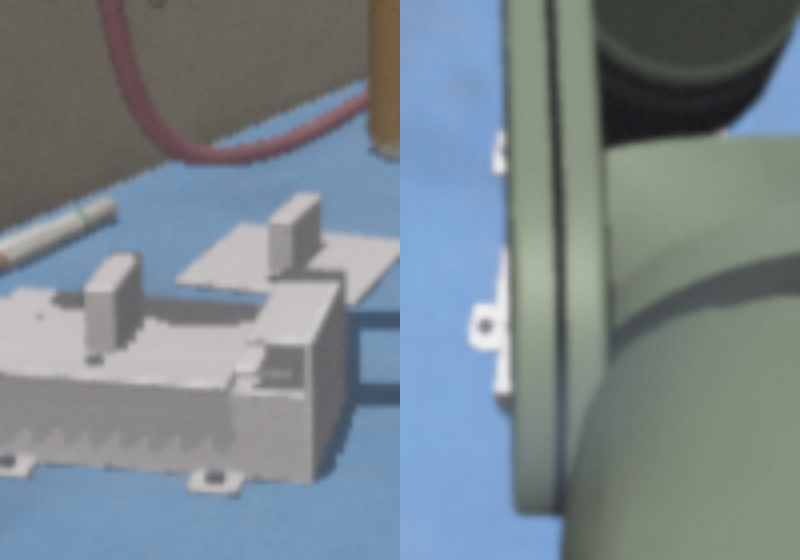

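The cover lies flat on the box with its tongue under the lip at crop (270,375) and the pull upright. The plain cover is untouched and the gripper is clear. The pull's position puts the tongue tip at about -74 mm, well inside the limits.

```bash
python3 -c "
from cell import robot
print(robot.finish_job())"
```

```text
the job is handed in; nothing more can be done
None
```

The tongue cover is hooked under the lip, lying flat on the box and released, the plain cover was left where it lay, and the job is handed in after about 9 s of robot time; no verdict came back.

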